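# Sort out mixed-up radio shells between job trays

### The arm

A 6-joint arm with a two-finger parallel gripper is mounted at the origin on the work surface. World frame = base frame: x ahead of the robot, y to its left, z up, the work surface at z = 0. Lengths are in m, angles in rad, forces in N, time in s.
With the tool pointing down it reaches from about 0.3 to 0.775 m from the base axis. Payload 14.6 kg.
Tool frame: the origin (TCP) lies at the very end of the fingers, on their centre line; the grasp point (between the pads) lies 19 mm behind it (ctrl.hold_point_z is the distance from the TCP to the grasp point, in m); x points along the fingers, y is the direction in which the jaws open and shut, and the axes are right-handed (so a half turn about x gives the same grasp; the last joint's range is limited). The gripper opens to 94 mm and grips with 3 to 60 N. Pads are 16 mm wide; open, the fingers measure 119 mm over their backs; the gripper's body (75 mm by 177 mm) begins 78 mm behind the grasp point.
Start: joints at [-1.27, 0.3, 1.521, -0, 1.321, -0.067], TCP at [0.198, -0.513, 0.173] pointing down, gripper open.
Joint ranges: [-3.03, 3.03], [-0.79, 2.21], [0.23, 2.52], [-1.04, 4.18], [0, 3.07], [-2.55, 2.55]. Speed limits (rad/s): [2.22, 2.22, 2.57, 3.14, 3.14, 3.14].

### API

Orientations are given as [roll, pitch, yaw] about the fixed x, y, z axes, in that order (R = Rz(yaw) Ry(pitch) Rx(roll)).
In Python, from station import get_obs, camera, ticket, ctrl gives the robot as it stands.
- The arm moves only by the tool step_arm, never from a script. Its argument "motion" is a list that holds one entry, the list of rows, each a list of 6 numbers: the shift along the tool's x, y, z in m, then the turn, a rotation vector about the tool's x, y, z in degrees. A call has 1 to 12 rows; each row shifts and turns the commanded pose from where the row before left it, along the tool's axes as they then stand; what a row does not reach is not made up. A row lasts 1/8 s, in which the tool goes at most 62.5 mm and 10.7 degrees, less where a joint would pass 70% of its speed; a pose out of reach is approached as far as the arm can. A call is refused whole if a number of a shift passes 0.0625 or a number of a turn 10.7, either way. A call with a gripper value outside its range is refused whole. "fingers" is the finger opening in m, from 0 to 0.094, set as the call begins (left out, the last holds). The fingers move at their own pace and stop on an object; "squeeze" is the grip in N (left out, the last holds). Time passes only in rows, so rows that do not move let the fingers close. It gives the time, the measured TCP pose, the force and the opening at its end, in the units of the state.
- get_obs(): the state, without advancing time (a new reading comes with each control period).
- camera(name): name is "side" or "top" or "wrist"; returns a dict with "pixels" (420x560x3 uint8, red, green, blue), "fx", "fy", "cx", "cy" (pixels), "k1" (the pictures are not rectified: a ray, as slopes to the right and down, at radius r is drawn at 1 + k1 r^2 times it, then the intrinsics apply), "extrinsics" (4x4, takes a point from world to camera coordinates); the wrist camera has in their place "T_tool_cam" (4x4, takes a point from camera to tool coordinates, whose origin is the TCP and whose axes are the tool frame's). Camera axes: x right, y up, looking along -z (the intrinsics and any distortion apply to the point x, -y, -z); pixel columns grow to the right and rows downward; lengths in m; the calibration is good to about 2 mm. A picture is of the moment at which its call begins: read the wrist's pose just before it. There is no depth.
- ticket.hand_in(): hands the job in, once; it reports no verdict.
The state is a dict: "time_s": time; "qpos": joint angles; "joint_vel": joint speeds; "tau": joint torques, N m; "ee_pos": TCP position; "eef_rot": TCP orientation; "force": force on the tool from outside, world axes, zero at the start; "moment": the same for the moment, N m; "grip_width": finger opening in m.
Only numpy, scipy, OpenCV 4.12 (cv2) and the standard library are available. Lean on these libraries where they do the work, as an engineer would, in place of code of your own. Each camera call takes 0.05 s, during which the arm holds its last target.

### The job

The back halves of three radios under repair have been put in the wrong job trays: move each one into the lengthways pocket of the tray that holds the front half of its own colour, lying flat on the pocket's floor with the open side up as now. Each pocket takes one shell, so on the way park one of them, released, in the lengthways pocket of the empty spare tray. Do not push the flux jar, the screwdriver or the screw dish out of their places.

Things in the scene. Friction and masses are not known exactly. Their poses are not given: they have to be found in the camera images.
- back_red: Loose red back half of a two-way radio, an open plastic shell lying open side up: 96 (x) x 50 (y) x 26 (z) mm, walls 3 mm, 35-70 g. Origin at the centre of its underside, z up. Starts in the lengthways pocket of another colour's tray, top 29 mm above the bench; grip it from above across its 50 mm width, fingers staying over the tray walls.
- back_blue: Loose blue back half of a two-way radio, an open plastic shell lying open side up: 96 (x) x 50 (y) x 26 (z) mm, walls 3 mm, 35-70 g. Origin at the centre of its underside, z up. Starts in the lengthways pocket of another colour's tray, top 29 mm above the bench; grip it from above across its 50 mm width, fingers staying over the tray walls.
- back_yellow: Loose yellow back half of a two-way radio, an open plastic shell lying open side up: 96 (x) x 50 (y) x 26 (z) mm, walls 3 mm, 35-70 g. Origin at the centre of its underside, z up. Starts in the lengthways pocket of another colour's tray, top 29 mm above the bench; grip it from above across its 50 mm width, fingers staying over the tray walls.
- tray_red: Grey job tray fixed to the bench, holding the red radio's front half. Lengthways pocket: 116 (x) x 70 (y) mm, floor 3 mm, wall tops 10 mm above bench. Origin at bench level under that pocket's centre; x along it, away from the robot. Tray spans x -61..130, y -38..82 mm: beyond the pocket lies the red front half crosswise (17 mm high), at +y a strip with circuit board and screws (under 11 mm).
- tray_blue: Grey job tray fixed to the bench, holding the blue radio's front half. Lengthways pocket: 116 (x) x 70 (y) mm, floor 3 mm, wall tops 10 mm above bench. Origin at bench level under that pocket's centre; x along it, away from the robot. Tray spans x -61..130, y -38..82 mm: beyond the pocket lies the blue front half crosswise (17 mm high), at +y a strip with circuit board and screws (under 11 mm).
- tray_yellow: Grey job tray fixed to the bench, holding the yellow radio's front half. Lengthways pocket: 116 (x) x 70 (y) mm, floor 3 mm, wall tops 10 mm above bench. Origin at bench level under that pocket's centre; x along it, away from the robot. Tray spans x -61..130, y -38..82 mm: beyond the pocket lies the yellow front half crosswise (17 mm high), at +y a strip with circuit board and screws (under 11 mm).
- tray_spare: Grey job tray fixed to the bench, empty at the start. Lengthways pocket: 116 (x) x 70 (y) mm, floor 3 mm, wall tops 10 mm above bench. Origin at bench level under that pocket's centre; x along it, away from the robot. Tray spans x -61..130, y -38..82 mm: beyond the pocket an empty crosswise pocket, at +y an empty narrow strip.
- flux_jar: Closed round flux jar with a green cap standing on the mat, 38 mm across, 30 mm tall. Origin at the centre of its underside. A bystander.
- driver: Small red-handled screwdriver lying on the mat, 140 mm long, 20 mm or less thick. A bystander; it lies between or beside the trays.
- screw_dish: Small round steel screw dish, 56 mm across the rim, 12 mm tall, with screws in it. Origin at the centre of its underside. A bystander.

How it is judged:
On the way:
1. one of the back halves has been parked in the spare tray's lengthways pocket, flat and let go (((horizontal distance between back_red and tray_spare below 0.016 m and z of back_red in the frame of tray_spare between 0 and 0.006 m and angle between back_red's own z axis and vertical below 0.12 rad and linear speed of back_red below 0.02 m/s and contact force between the fingers and back_red below 0.1 N) or (horizontal distance between back_blue and tray_spare below 0.016 m and z of back_blue in the frame of tray_spare between 0 and 0.006 m and angle between back_blue's own z axis and vertical below 0.12 rad and linear speed of back_blue below 0.02 m/s and contact force between the fingers and back_blue below 0.1 N) or (horizontal distance between back_yellow and tray_spare below 0.016 m and z of back_yellow in the frame of tray_spare between 0 and 0.006 m and angle between back_yellow's own z axis and vertical below 0.12 rad and linear speed of back_yellow below 0.02 m/s and contact force between the fingers and back_yellow below 0.1 N))), for 0.2 s.
At the end, for the whole second after the job is handed in: Each back half lies flat (within 0.12 rad, open side up) on the floor of the lengthways pocket of the tray with its own-coloured front half: its centre within 16 mm of the pocket's centre, its underside less than 6 mm above the bench, released and at rest. The spare tray is thus empty again (horizontal distance between back_red and tray_red below 0.016 m and z of back_red in the frame of tray_red between 0 and 0.006 m and angle between each of back_red, back_blue, back_yellow's own z axis and vertical below 0.12 rad and linear speed of each of back_red, back_blue, back_yellow below 0.02 m/s and contact force between the fingers and back_red below 0.1 N and horizontal distance between back_blue and tray_blue below 0.016 m and z of back_blue in the frame of tray_blue between 0 and 0.006 m and contact force between the fingers and back_blue below 0.1 N and horizontal distance between back_yellow and tray_yellow below 0.016 m and z of back_yellow in the frame of tray_yellow between 0 and 0.006 m and contact force between the fingers and back_yellow below 0.1 N); the robot touches nothing.
It fails at once if the flux jar is pushed more than 30 mm from its place (distance of flux_jar from where it was at the start of the episode above 0.03 m).
It fails at once if the driver is pushed more than 30 mm from its place (distance of driver from where it was at the start of the episode above 0.03 m).
It fails at once if the screw dish is pushed more than 30 mm from its place (distance of screw_dish from where it was at the start of the episode above 0.03 m).
It also fails if it takes over 102 s, if anything falls off the work surface, if the arm or the gripper's body presses on something with over 40 N, if the wrist force passes 120 N, or if a joint passes its speed limit or range.

## Working session

There is one attempt and no reset: what is moved stays moved. The work goes in short steps, Python scripts to look and compute and a tool call to move; the robot and the scene stay as the last step left them, time stands still between calls to the robot, and variables do not carry over. Pictures are saved under pics/ and viewed, and the job is handed in when it is done.

Besides the shell and the picture viewer there is one more tool, called after "Call:" as name(argument=value, ...), one argument or row to a line, values as JSON. step_arm: Moves the arm, as the interface text tells. Its arguments: {"type":"object","properties":{"motion":{"type":"array","items":{"type":"array","items":{"type":"array","items":{"type":"number"}}}},"fingers":{"type":"number"},"squeeze":{"type":"number"}},"required":["motion"]}

```bash
ls; mkdir -p pics
python3 - <<'E'
from station import get_obs,camera,ctrl
import cv2
o=get_obs();print(o['time_s'],o['ee_pos'],o['eef_rot'],o['grip_width'],ctrl.hold_point_z)
for n in ['top','side']:
    c=camera(n);cv2.imwrite(f'pics/{n}0.png',c['pixels'][:,:,::-1]);print(n,c['fx'],c['fy'],c['cx'],c['cy'],c['k1']);print(c['extrinsics'])
    import pickle;pickle.dump(c,open(f'{n}0.pkl','wb'))
E
```

```text
pics
0.0 [ 0.19765512 -0.5129062   0.17216516] [-1.61414311  1.56957407  1.89522879] 0.09437019374663834 0.0188
top 418.3801453612884 418.3801453612884 280.3314376496323 213.80506028238642 0.02471935299840457
[[ 0.00895019 -0.99985878  0.0142236  -0.03351558]
 [ 0.99519254  0.01029393  0.09739533 -0.52484877]
 [-0.09752799  0.01328351  0.99514413 -0.93112828]
 [ 0.          0.          0.          1.        ]]
side 400.65881126463114 400.65881126463114 280.45886433339246 211.05795055901808 -0.010993366661665532
[[-0.82001816 -0.57227372 -0.00854469  0.43575545]
 [ 0.304964   -0.44952288  0.8395988  -0.20987542]
 [-0.48432136  0.68588044  0.54313981 -0.67785242]
 [ 0.          0.          0.          1.        ]]
```

View pics/top0.png

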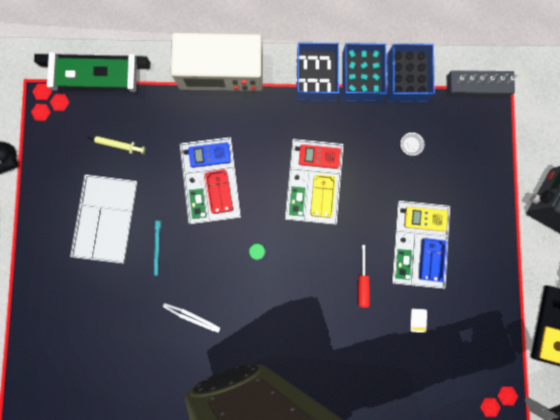

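View pics/side0.png

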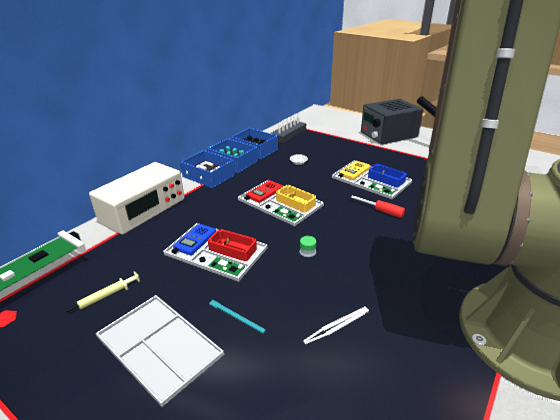

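The top view shows the red back in the blue tray, the yellow back in the red tray, the blue back in the yellow tray, and the spare tray at the left (100,220). I'll measure these next.

```bash
cat > h.py <<'E'
import numpy as np,cv2
from scipy.spatial.transform import Rotation as R
def rays(c,px):
    K=np.array([[c['fx'],0,c['cx']],[0,c['fy'],c['cy']],[0,0,1]])
    u=cv2.undistortPoints(np.asarray(px,float).reshape(-1,1,2),K,np.array([c['k1'],0,0,0,0])).reshape(-1,2)
    return np.c_[u[:,0],-u[:,1],-np.ones(len(u))]
def onplane(c,px,z,T=None):
    """T: cam->world; default from extrinsics"""
    T=np.linalg.inv(c['extrinsics']) if T is None else T
    d=rays(c,px)@T[:3,:3].T; o=T[:3,3]
    return o+d*((z-o[2])/d[:,2])[:,None]
def wristT(o,c):
    W=np.eye(4);W[:3,:3]=R.from_euler('xyz',o['eef_rot']).as_matrix();W[:3,3]=o['ee_pos'];return W@c['T_tool_cam']
def masks(rgb):
    h,s,v=cv2.split(cv2.cvtColor(rgb,cv2.COLOR_RGB2HSV))
    f=lambda m:m.astype(np.uint8)*255
    return dict(red=f(((h<8)|(h>172))&(s>130)&(v>70)),yellow=f((h>18)&(h<33)&(s>110)&(v>90)),blue=f((h>105)&(h<128)&(s>150)&(v>70)),white=f((s<60)&(v>100)),notmat=f((v>75)))
def rect(p):
    (cx,cy),(w,h),a=cv2.minAreaRect(p[:,:2].astype(np.float32)*1000)
    if w<h: w,h,a=h,w,a+90
    a=(a+90)%180-90
    return cx/1000,cy/1000,w,h,a
E
cat > m.py <<'E'
from h import *;import pickle
c=pickle.load(open('top0.pkl','rb'));m=masks(c['pixels'])
for k,z in [('notmat',.010),('red',.029),('yellow',.029),('blue',.029)]:
    cs,_=cv2.findContours(m[k],cv2.RETR_EXTERNAL,cv2.CHAIN_APPROX_NONE)
    for q in cs:
        A=cv2.contourArea(q)
        if A<250 or A>9000: continue
        p=onplane(c,q.reshape(-1,2)+0.0,z);r=rect(p)
        if r[0]>.9: continue
        print(k,A,'px',q.reshape(-1,2).mean(0).round(),np.round(r,3))
E
python3 m.py
```

```text
notmat 314.0 px [490. 407.] [  0.101  -0.497  44.551  42.184 -89.18 ]
notmat 308.0 px [507. 396.] [  0.126  -0.537  46.548  40.333 -89.149]
notmat 597.5 px [550. 345.] [ 0.238 -0.636 79.726 44.319 -3.813]
notmat 414.5 px [418. 320.] [ 0.288 -0.343 55.701 40.832 -1.692]
notmat 386.0 px [120. 145.] [  0.684   0.35  123.921  29.632  81.8  ]
notmat 492.5 px [412. 144.] [ 0.697 -0.34  60.665 59.173 -0.953]
notmat 274.5 px [ 40. 112.] [  0.761   0.535  44.519  43.864 -41.356]
notmat 275.0 px [ 59. 102.] [  0.785   0.494  46.146  43.496 -88.734]
red 292.0 px [490. 407.] [  0.109  -0.488  43.536  39.299 -89.171]
red 297.0 px [507. 396.] [  0.132  -0.526  43.622  39.542 -89.15 ]
red 339.0 px [363. 291.] [ 0.353 -0.216 70.969 24.759 -0.621]
red 817.5 px [218. 191.] [ 0.576  0.114 95.635 49.066 10.754]
red 724.0 px [319. 156.] [ 0.66  -0.116 93.695 46.173 84.858]
red 255.5 px [ 40. 112.] [  0.755   0.524  42.805  40.058 -88.758]
red 814.5 px [518. 245.] [ 4.72000e-01 -5.67000e-01  6.80582e+02  8.98700e+00 -1.00000e-03]
red 256.5 px [ 59. 102.] [  0.779   0.484  45.24   40.285 -88.735]
red 1265.5 px [ 16. 233.] [ 4.57000e-01  5.38000e-01  7.51288e+02  6.41350e+01 -4.56000e-01]
yellow 583.5 px [551. 345.] [  0.242  -0.629  73.647  45.355 -12.998]
yellow 806.5 px [426. 219.] [ 0.518 -0.36  96.374 47.176 85.095]
yellow 807.5 px [323. 196.] [ 0.568 -0.125 94.938 48.616 -4.828]
blue 841.0 px [433. 261.] [ 0.425 -0.374 90.573 53.615 -6.674]
blue 720.0 px [209. 154.] [  0.66    0.138  93.375  45.861 -82.102]
blue 2740.5 px [385.  77.] [  0.862  -0.281 210.606 138.715 -89.416]
```

```bash
cat > m2.py <<'E'
from h import *;import pickle
c=pickle.load(open('top0.pkl','rb'));m=masks(c['pixels'])
for n,(x0,x1,y0,y1) in dict(spare=(62,145,168,270),blue=(172,245,130,230),red=(280,348,132,230),yellow=(386,455,195,295)).items():
    k=np.zeros_like(m['red']);k[y0:y1,x0:x1]=m['notmat'][y0:y1,x0:x1]
    k=cv2.morphologyEx(k,cv2.MORPH_CLOSE,np.ones((3,3)))
    cs,_=cv2.findContours(k,cv2.RETR_EXTERNAL,cv2.CHAIN_APPROX_NONE);q=max(cs,key=cv2.contourArea)
    r=rect(onplane(c,q.reshape(-1,2)+0.,.010)); th=np.radians(r[4])
    o=np.array(r[:2])-R.from_euler('z',th).as_matrix()[:2,:2]@[.0345,.022]
    print(n,np.round(r,4),'pocket',o.round(4))
E
python3 m2.py
```

```text
spare [  0.5081   0.3565 207.8582 171.5499  -5.9915] pocket [0.4715 0.3382]
blue [6.065000e-01 1.413000e-01 2.348509e+02 1.683622e+02 9.768000e-01] pocket [0.5724 0.1187]
red [ 6.072000e-01 -1.062000e-01  2.303240e+02  1.581105e+02  5.171000e-01] pocket [ 0.5729 -0.1285]
yellow [  0.4583  -0.3483 228.8837 149.3168  -0.9527] pocket [ 0.4234 -0.3698]
```

```bash
sed -i "s/notmat=f((v>75))/notmat=f((v>120))/" h.py; python3 -c "
import pickle;c=pickle.load(open('top0.pkl','rb'));p=c['pixels'];print(p[240,66],p[225,140],p[180,245],p[180,170],p[220,138],p[180,237:243])"; python3 m2.py
```

```text
[48 48 65] [64 67 80] [72 71 85] [62 64 79] [64 68 82] [[75 73 86]
 [73 71 86]
 [72 69 86]
 [73 70 86]
 [73 69 85]
 [72 70 85]]
spare [  0.5127   0.3774 194.018  122.9188  -6.7315] pocket [0.4758 0.3596]
blue [6.054000e-01 1.369000e-01 1.943815e+02 1.232773e+02 7.968600e+00] pocket [0.5743 0.1103]
red [ 6.054000e-01 -1.073000e-01  1.943213e+02  1.234260e+02 -5.136700e+00] pocket [ 0.5691 -0.1262]
yellow [  0.4605  -0.3551 195.1577 123.85    -5.1685] pocket [ 0.4242 -0.3739]
```

```bash
cat > plan.py <<'E'
import sys
from h import *
from station import get_obs
x,y,z,yaw=map(float,sys.argv[1:5]); o=get_obs()
Rc=R.from_euler('xyz',o['eef_rot']);p=np.array(o['ee_pos'])
best=None
for f in (0,180):
    a=np.radians(yaw+f); ty=np.array([-np.sin(a),np.cos(a),0]);tx=np.array([0,0,-1.]);Rt=R.from_matrix(np.c_[tx,ty,np.cross(tx,ty)])
    rv=(Rc.inv()*Rt).as_rotvec(degrees=True)
    if best is None or np.linalg.norm(rv)<np.linalg.norm(best[0]): best=(rv,Rt)
rv,Rt=best
print('t',round(o['time_s'],2),'tcp',p.round(4),'q6',np.round(o['qpos'][5],2),'grip',round(o['grip_width'],4),'F',np.round(o['force'],1))
print('turn first',rv.round(1)); d=np.array([x,y,z])-p
print('then shift',Rt.inv().apply(d).round(4),'| from current axes',Rc.inv().apply(d).round(4))
E
python3 plan.py 0.576 0.114 0.16 10.75
```

```text
t 0.1 tcp [ 0.1977 -0.513   0.1723] q6 -0.07 grip 0.0944 F [-0.6 -0.3 -0.1]
turn first [10.3 -0.   0.1]
then shift [ 0.0123 -0.5454 -0.4886] | from current axes [ 0.0128 -0.449  -0.5784]
```

Call:
step_arm(
  motion=[
    [[0, 0, 0, 10.3, 0, 0], [0, -0.039, -0.035, 0, 0, 0], [0, -0.039, -0.035, 0, 0, 0], [0, -0.039, -0.035, 0, 0, 0], [0, -0.039, -0.035, 0, 0, 0], [0, -0.039, -0.035, 0, 0, 0], [0, -0.039, -0.035, 0, 0, 0], [0, -0.039, -0.035, 0, 0, 0], [0, -0.039, -0.035, 0, 0, 0], [0, -0.039, -0.035, 0, 0, 0], [0, -0.039, -0.035, 0, 0, 0], [0, -0.039, -0.035, 0, 0, 0]],
  ],
  fingers=0.094,
)

```text
time_s: 1.6
ee_pos: [0.4964, -0.0181, 0.1726]
eef_rot: [-0.165, 1.571, -3.119]
force: [0.6, 0.1, 0.2]
grip_width: 0.0941
```

Call:
step_arm(
  motion=[
    [[0.012, -0.039, -0.035, 0, 0, 0], [0, -0.039, -0.034, 0, 0, 0], [0, -0.038, -0.034, 0, 0, 0], [0, 0, 0, 0, 0, 0], [0, 0, 0, 0, 0, 0]],
  ],
)

```text
time_s: 2.22
ee_pos: [0.5748, 0.113, 0.1603]
eef_rot: [0.081, 1.57, -2.873]
force: [0.0, -0.8, 0.7]
grip_width: 0.0941
```

```bash
python3 plan.py 0.576 0.114 0.16 10.75
cat > wr.py <<'E'
import sys
from h import *
from station import get_obs,camera
o=get_obs();c=camera('wrist');cv2.imwrite('pics/%s.png'%sys.argv[1],c['pixels'][:,:,::-1]);T=wristT(o,c)
m=masks(c['pixels'])
for k in ('red','yellow','blue'):
    cs,_=cv2.findContours(m[k],cv2.RETR_EXTERNAL,cv2.CHAIN_APPROX_NONE)
    for q in cs:
        if cv2.contourArea(q)<1500: continue
        print(k,q.reshape(-1,2).min(0),q.reshape(-1,2).max(0),np.round(rect(onplane(c,q.reshape(-1,2)+0.,float(sys.argv[2]),T)),4))
import pickle;pickle.dump((o,c),open('%s.pkl'%sys.argv[1],'wb'))
E
python3 wr.py w1 0.029
```

```text
t 2.23 tcp [0.5748 0.113  0.1603] q6 1.51 grip 0.0941 F [ 0.  -0.8  0.7]
turn first [ 0.   0.1 -0. ]
then shift [ 0.0003 -0.0008 -0.0013] | from current axes [ 0.0003 -0.0008 -0.0013]
red [249 138] [302 237] [ 0.5786  0.1159 96.6332 50.0493 10.1701]
red [467 108] [559 181] [ 0.665  -0.1063 96.0718 47.6421 84.7117]
yellow [245 381] [559 403] [ 3.741000e-01 -7.630000e-02  3.699659e+02  2.276450e+01 -7.925950e+01]
yellow [458 186] [546 280] [ 0.5719 -0.1182 96.1846 66.818  -4.904 ]
blue [216  62] [317 120] [  0.6655   0.1403  91.3208  47.4827 -81.7097]
```

View pics/w1.png

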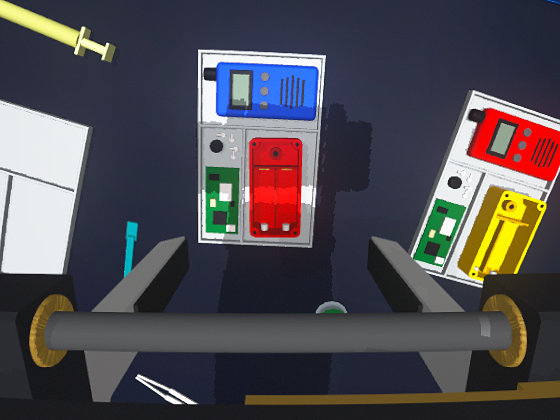

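The wrist view shows the red shell centred at about pixel (275,188). That puts it at (0.5786, 0.1159), within 3 mm of the top-view value. Descending to z = 0.014.

Call:
step_arm(
  motion=[
    [[0.03, -0.0015, -0.0025, -0.3, 0, 0], [0.03, 0, 0, 0, 0, 0], [0.03, 0, 0, 0, 0, 0], [0.03, 0, 0, 0, 0, 0], [0.015, 0, 0, 0, 0, 0], [0.011, 0, 0, 0, 0, 0], [0, 0, 0, 0, 0, 0], [0, 0, 0, 0, 0, 0]],
  ],
)

```text
time_s: 3.28
ee_pos: [0.5779, 0.1154, 0.0157]
eef_rot: [3.061, 1.569, 0.113]
force: [0.1, 0.5, 0.3]
grip_width: 0.0938
```

```bash
python3 plan.py 0.577 0.115 0.0135 10.4; python3 wr.py w2 0.029
```

```text
t 3.27 tcp [0.5779 0.1154 0.0157] q6 1.51 grip 0.0938 F [0.1 0.5 0.3]
turn first [ 0.7 -0.1 -0. ]
then shift [0.0022 0.0002 0.001 ] | from current axes [0.0022 0.0002 0.001 ]
red [232 154] [322 313] [ 0.5802  0.1163 96.1542 50.0423 10.2649]
yellow [245 381] [559 404] [ 4.905000e-01  1.080000e-02  2.140735e+02  1.377070e+01 -7.900980e+01]
blue [177  27] [350 126] [  0.665    0.1403  89.0672  46.034  -82.0365]
```

View pics/w2.png

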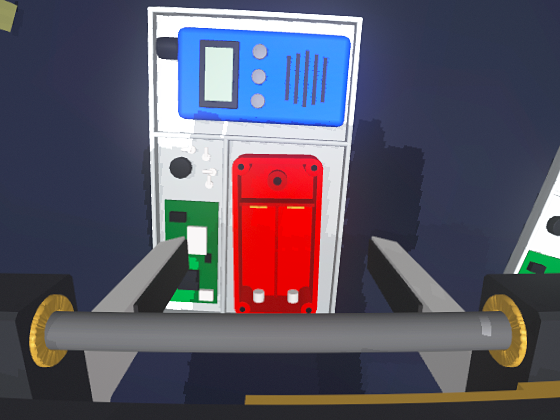

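The shell is at (277,235), centred between the fingers. Closing.

Call:
step_arm(
  motion=[
    [[0.0015, 0, -0.001, 0, 0, 0], [0, 0, 0, 0, 0, 0], [0, 0, 0, 0, 0, 0], [0, 0, 0, 0, 0, 0], [0, 0, 0, 0, 0, 0], [0, 0, 0, 0, 0, 0], [0, 0, 0, 0, 0, 0], [0, 0, 0, 0, 0, 0]],
  ],
  fingers=0.03,
  squeeze=15,
)

```text
time_s: 4.32
ee_pos: [0.5785, 0.1155, 0.0133]
eef_rot: [-2.918, 1.571, 0.417]
force: [0.3, -0.2, 0.2]
grip_width: 0.0303
```

The opening is narrower than the shell, so I need to look.

```bash
python3 wr.py w3 0.029
python3 - <<'E'
from station import camera,get_obs
import cv2
print(get_obs()['grip_width'])
cv2.imwrite('pics/s3.png',cv2.resize(camera('side')['pixels'][180:320,140:340,::-1],None,fx=4,fy=4))
E
```

```text
red [232 155] [323 313] [ 0.5812  0.1166 94.3763 50.1169 10.1522]
yellow [ 69 384] [485 404] [ 4.767000e-01  9.560000e-02  2.761021e+02  1.355150e+01 -7.901200e+01]
blue [176  27] [351 127] [  0.6651   0.1403  88.9506  46.0666 -82.1236]
0.030086334515690868
```

View pics/w3.png

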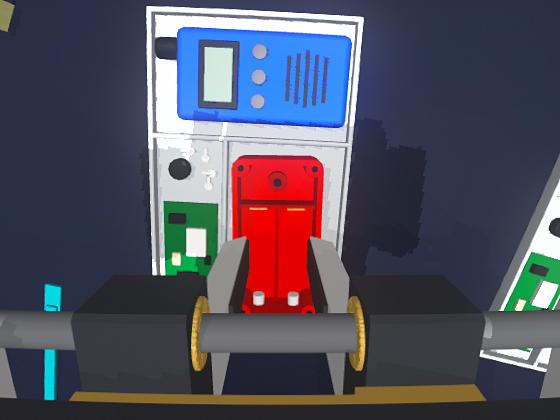

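View pics/s3.png

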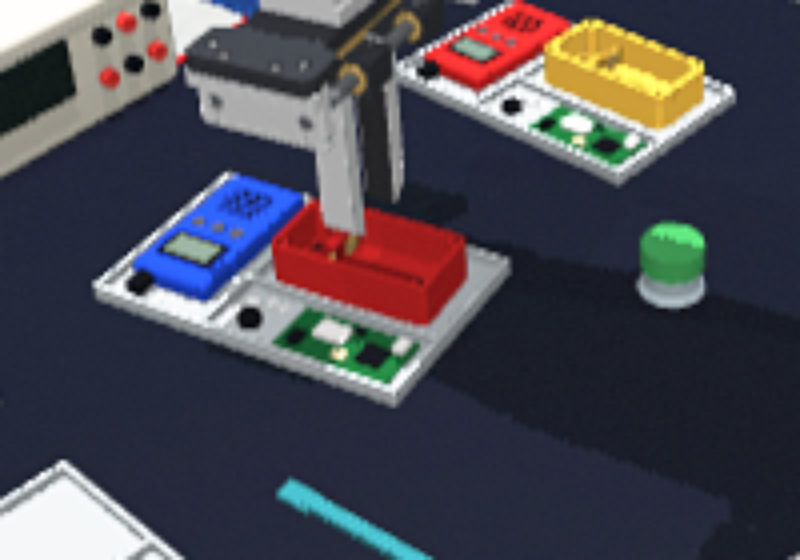

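```bash
cat >> h.py <<'E'
def proj(c,P,T=None):
    E=c['extrinsics'] if T is None else np.linalg.inv(T)
    p=np.atleast_2d(P)@E[:3,:3].T+E[:3,3]; u=np.c_[p[:,0],-p[:,1]]/-p[:,2:]
    r2=(u**2).sum(1)[:,None];u=u*(1+c['k1']*r2)
    return u*[c['fx'],c['fy']]+[c['cx'],c['cy']]
E
python3 - <<'E'
from h import *
from station import camera,get_obs
import pickle
o=get_obs();c=camera('side');t=camera('top');cv2.imwrite('pics/t3.png',cv2.resize(t['pixels'][120:300,150:350,::-1],None,fx=3,fy=3))
W=R.from_euler('xyz',o['eef_rot']).as_matrix();p=o['ee_pos']
im=cv2.resize(c['pixels'][180:320,140:340],None,fx=4,fy=4)
for i in(0,-.019,-.038):
  for s in (-.015,.015):
    for w in (-.008,.008):
      q=proj(c,p+W@[i,s,w])[0];print(i,s,w,q.round(1)); cv2.circle(im,tuple(((q-[140,180])*4).astype(int)),4,{0:(0,255,0),-.019:(255,255,255),-.038:(255,0,255)}[i],-1)
cv2.imwrite('pics/s3b.png',im[:,:,::-1])
# redo scene: shell rim check
q=proj(c,[[.578,.115,.029]]);print(q)
print(np.array(o['qpos']).round(3))
E
```

```text
0 -0.015 -0.008 [225.6 248.2]
0 -0.015 0.008 [232.1 250.1]
0 0.015 -0.008 [232.5 240.5]
0 0.015 0.008 [238.9 242.2]
-0.019 -0.015 -0.008 [224.9 241.2]
-0.019 -0.015 0.008 [231.4 243. ]
-0.019 0.015 -0.008 [231.9 233.5]
-0.019 0.015 0.008 [238.3 235.3]
-0.038 -0.015 -0.008 [224.1 234. ]
-0.038 -0.015 0.008 [230.7 235.8]
-0.038 0.015 -0.008 [231.2 226.4]
-0.038 0.015 0.008 [237.7 228.1]
[[232.06772968 239.34472748]]
[ 0.135  0.56   1.548 -0.     1.034  1.513]
```

View pics/s3b.png

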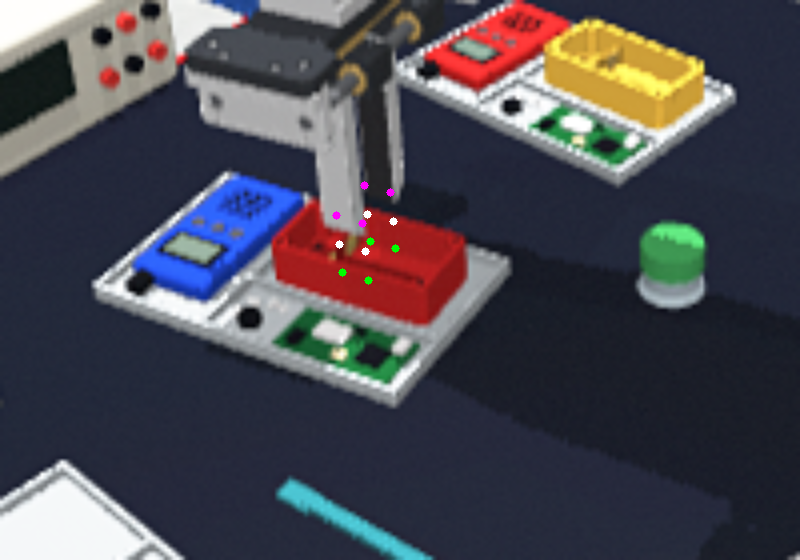

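View pics/t3.png

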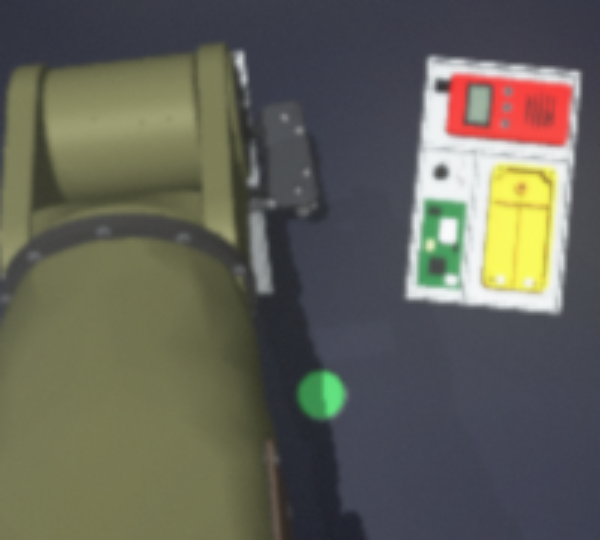

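Run:
```python
from h import *
import pickle
o,c=pickle.load(open('w3.pkl','rb'));T=c['T_tool_cam'];print(T.round(4))
im=c['pixels'].copy()
for i,col in((0,(0,255,0)),(-.019,(255,255,255)),(-.028,(0,255,255)),(-.038,(255,0,255))):
  for s in (-.015,.015):
    for w in (-.008,.008):
      q=proj(c,[[i,s,w]],T)[0];cv2.circle(im,tuple(q.astype(int)),2,col,-1)
cv2.imwrite('pics/w3b.png',cv2.resize(im[120:400,150:400],None,fx=2,fy=2)[:,:,::-1])
```

```text
[[-1.500e-03  2.336e-01 -9.723e-01 -2.126e-01]
 [ 1.000e+00  6.000e-04 -1.400e-03  1.000e-04]
 [ 2.000e-04 -9.723e-01 -2.336e-01 -6.790e-02]
 [ 0.000e+00  0.000e+00  0.000e+00  1.000e+00]]
```

View pics/w3b.png

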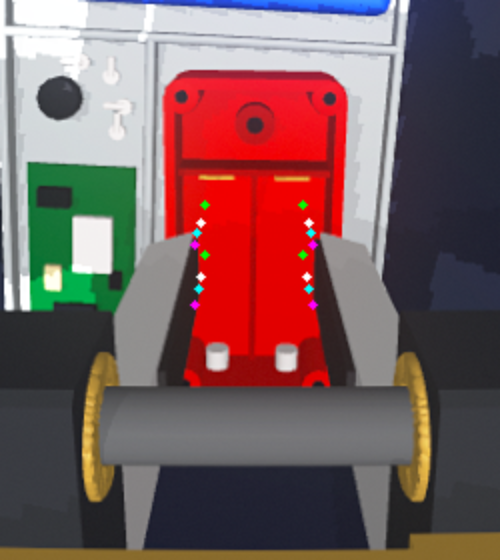

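Run:
```python
from h import *
from station import camera,get_obs
o=get_obs();c=camera('side')
W=R.from_euler('xyz',o['eef_rot']).as_matrix();p=o['ee_pos']
x0,y0,S=205,195,12
im=cv2.resize(c['pixels'][y0:y0+50,x0:x0+55],None,fx=S,fy=S,interpolation=cv2.INTER_CUBIC)
for e,col in((.02,(255,255,255)),(.025,(0,255,255)),(.03,(255,0,255)),(.035,(0,255,0))):
  for s in (-.0275,.0275,.015):
    a,b=[tuple(((q+.5-[x0,y0])*S).astype(int)) for q in proj(c,[p+W@[-e,s,w] for w in(-.008,.008)])]
    cv2.line(im,a,b,col,1)
cv2.imwrite('pics/s4.png',im[:,:,::-1])
```

```text
(no output)
```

View pics/s4.png

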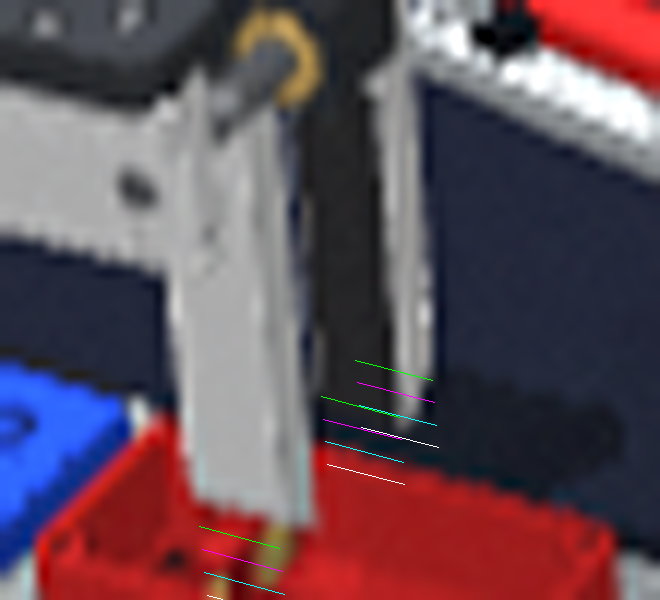

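Both the side and wrist views show the real fingertips about 30 mm short of the reported TCP. For example, the near fingertip sits at around (222,237) in the side view. The shell hasn't been touched. I'll open and descend by about that offset, in small steps while watching the force.

Call:
step_arm(
  motion=[
    [[0, 0, 0, 0, 0, 0], [0, 0, 0, 0, 0, 0], [0, 0, 0, 0, 0, 0], [0, 0, 0, 0, 0, 0], [0, 0, 0, 0, 0, 0], [0, 0, 0, 0, 0, 0], [0.006, 0, 0, 0, 0, 0], [0.006, 0, 0, 0, 0, 0], [0.003, 0, 0, 0, 0, 0], [0, 0, 0, 0, 0, 0], [0, 0, 0, 0, 0, 0]],
  ],
  fingers=0.094,
)

```text
time_s: 5.95
ee_pos: [0.5785, 0.1155, -0.0016]
eef_rot: [2.885, 1.571, -0.064]
force: [0.5, -0.7, -0.5]
grip_width: 0.094
```

Run:
```python
from h import *
from station import camera,get_obs
o=get_obs();c=camera('side');print(o['ee_pos'],o['grip_width'],o['force'])
x0,y0,S=175,170,7
im=cv2.resize(c['pixels'][y0:y0+85,x0:x0+110],None,fx=S,fy=S,interpolation=cv2.INTER_CUBIC)
cv2.imwrite('pics/s5.png',im[:,:,::-1])
```

```text
[ 0.57851473  0.11554559 -0.00164418] 0.09395851132639846 [ 0.51719688 -0.67222578 -0.45003826]
```

View pics/s5.png

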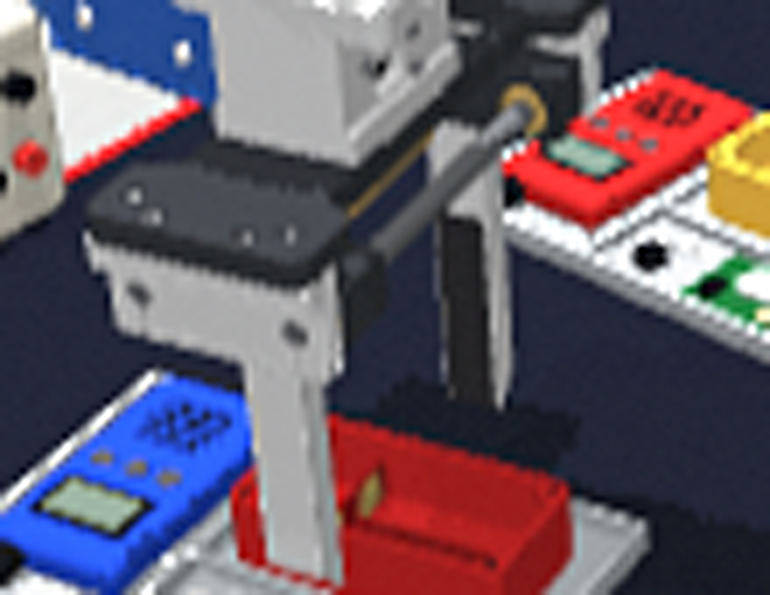

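Run:
```python
from h import *
from station import camera,get_obs
o=get_obs();c=camera('side')
W=R.from_euler('xyz',o['eef_rot']).as_matrix();p=o['ee_pos']
for e in (.02,.025,.03,.035):print(e,proj(c,[p+W@[-e,s,0] for s in(-.05,0,.05)]).round(1).tolist())
```

```text
0.02 [[220.1, 256.8], [232.1, 243.3], [243.0, 230.9]]
0.025 [[219.9, 254.9], [231.9, 241.5], [242.9, 229.1]]
0.03 [[219.7, 253.1], [231.7, 239.6], [242.8, 227.3]]
0.035 [[219.4, 251.1], [231.6, 237.7], [242.6, 225.5]]
```

The offset comes out at about 29 mm, so the tips are now at about z = 27 mm. Lowering 11 mm more and closing.

Call:
step_arm(
  motion=[
    [[0.004, 0, 0, 0, 0, 0], [0.004, 0, 0, 0, 0, 0], [0.003, 0, 0, 0, 0, 0], [0, 0, 0, 0, 0, 0], [0, 0, 0, 0, 0, 0]],
  ],
)

```text
time_s: 6.68
ee_pos: [0.5785, 0.1155, -0.0127]
eef_rot: [3.096, 1.571, 0.148]
force: [0.1, 0.4, 0.0]
grip_width: 0.0939
```

Call:
step_arm(
  motion=[
    [[0, 0, 0, 0, 0, 0], [0, 0, 0, 0, 0, 0], [0, 0, 0, 0, 0, 0], [0, 0, 0, 0, 0, 0], [0, 0, 0, 0, 0, 0], [0, 0, 0, 0, 0, 0]],
  ],
  fingers=0.03,
  squeeze=15,
)

```text
time_s: 7.42
ee_pos: [0.5784, 0.1156, -0.0128]
eef_rot: [-1.432, 1.571, 1.903]
force: [-0.3, -0.0, 0.2]
grip_width: 0.0496
```

Gripped at 49.6 mm. Lifting, then I'll measure where the trays are from above.

Call:
step_arm(
  motion=[
    [[-0.01, 0, 0, 0, 0, 0], [-0.02, 0, 0, 0, 0, 0], [-0.025, 0, 0, 0, 0, 0], [-0.025, 0, 0, 0, 0, 0], [-0.02, 0, 0, 0, 0, 0], [0, 0, 0, 0, 0, 0], [0, 0, 0, 0, 0, 0]],
  ],
)

```text
time_s: 8.3
ee_pos: [0.578, 0.1155, 0.0866]
eef_rot: [-0.083, 1.57, -3.032]
force: [0.7, -0.5, -2.1]
grip_width: 0.0499
```

```bash
python3 wr.py w5 0.129;python3 plan.py 0.476 0.360 0.10 -6.7
```

```text
red [226 159] [331 313] [ 0.5887  0.1171 79.6721 50.4503 10.4343]
red [513 112] [559 184] [ 6.59000e-01 -5.00000e-04  2.96826e+01  2.71176e+01 -4.96930e+00]
yellow [123 383] [536 403] [ 5.051000e-01  6.920000e-02  2.379458e+02  1.135530e+01 -7.900040e+01]
yellow [502 207] [559 310] [ 6.00500e-01 -1.32000e-02  5.97512e+01  3.13200e+01  2.25143e+01]
blue [203  51] [331 125] [  0.6578   0.136   57.0224  29.4922 -82.0329]
t 8.35 tcp [0.5779 0.1155 0.0863] q6 1.51 grip 0.0499 F [0.7 0.1 0.4]
turn first [17.8  0.1 -0. ]
then shift [-0.0137 -0.231   0.1298] | from current axes [-0.0136 -0.2596  0.0531]
```

View pics/w5.png

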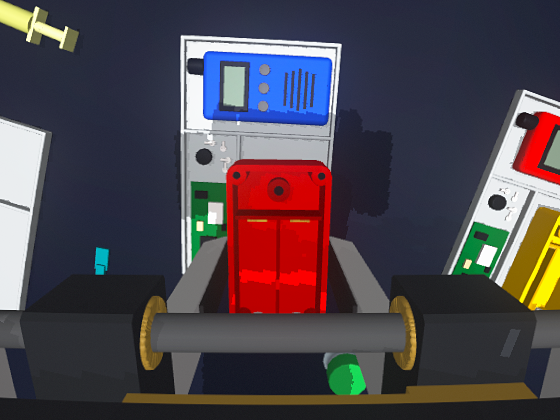

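Call:
step_arm(
  motion=[
    [[-0.014, 0, 0, 8.9, 0, 0], [0, 0, 0, 8.9, 0, 0], [0, -0.0289, 0.0162, 0, 0, 0], [0, -0.0289, 0.0162, 0, 0, 0], [0, -0.0289, 0.0162, 0, 0, 0], [0, -0.0289, 0.0162, 0, 0, 0], [0, -0.0289, 0.0162, 0, 0, 0], [0, -0.0289, 0.0162, 0, 0, 0], [0, -0.0289, 0.0162, 0, 0, 0], [0, -0.0289, 0.0162, 0, 0, 0], [0, 0, 0, 0, 0, 0], [0, 0, 0, 0, 0, 0]],
  ],
)

```text
time_s: 9.85
ee_pos: [0.4768, 0.3597, 0.1006]
eef_rot: [0.833, 1.57, -2.426]
force: [0.0, -0.5, 0.3]
grip_width: 0.0494
```

```bash
python3 plan.py 0.476 0.360 0.10 -6.7; python3 wr.py w6 0.119
python3 - <<'E'
from h import *;import pickle
o,c=pickle.load(open('w6.pkl','rb'));T=wristT(o,c)
m=masks(c['pixels'])['white'];m[240:]=0;cs,_=cv2.findContours(m,cv2.RETR_EXTERNAL,cv2.CHAIN_APPROX_NONE)
x,y=0.4758,.3596;th=np.radians(-6.7);
W=lambda a:np.array([x,y,.01])+R.from_euler('z',th).apply(a)
print('expected corners px',proj(c,[W([.13,.082,0]),W([.13,-.038,0]),W([.0605,-.038,0]),W([.0605,.082,0])],T).round(0).tolist())
E
```

```text
t 9.85 tcp [0.4768 0.3597 0.1006] q6 2.27 grip 0.0494 F [ 0.  -0.5  0.3]
turn first [-0.  0. -0.]
then shift [ 0.0006 -0.0002  0.0008] | from current axes [ 0.0006 -0.0002  0.0008]
red [226 159] [331 313] [ 0.4795  0.3592 90.8969 57.4215 -7.4245]
yellow [123 383] [536 403] [  0.3719   0.3361 271.464   12.7589  83.1642]
expected corners px [[173.0, 42.0], [326.0, 41.0], [324.0, 132.0], [177.0, 132.0]]
```

View pics/w6.png

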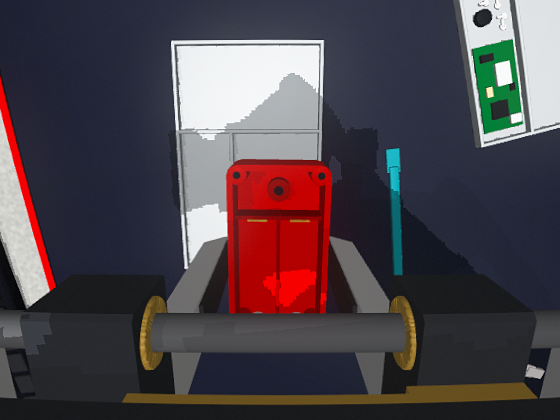

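Spare tray corners appear at (171,42), (324,41) and (320,131). The prediction was within 2 px, so I'm correcting 1.5 mm to the left and lowering.

Call:
step_arm(
  motion=[
    [[0.02, -0.0015, 0.0005, 0, 0, 0], [0.03, 0, 0, 0, 0, 0], [0.025, 0, 0, 0, 0, 0], [0.015, 0, 0, 0, 0, 0], [0.01, 0, 0, 0, 0, 0], [0.006, 0, 0, 0, 0, 0], [0.004, 0, 0, 0, 0, 0], [0.002, 0, 0, 0, 0, 0], [0, 0, 0, 0, 0, 0], [0, 0, 0, 0, 0, 0]],
  ],
)

```text
time_s: 11.15
ee_pos: [0.4766, 0.362, -0.0105]
eef_rot: [-2.428, 1.57, 0.596]
force: [-0.2, 0.1, -0.2]
grip_width: 0.0501
```

```bash
python3 plan.py 0.476 0.3615 -0.0125 -6.7
```

```text
t 11.15 tcp [ 0.4766  0.362  -0.0105] q6 2.28 grip 0.0501 F [-0.2  0.1 -0.2]
turn first [-0. -0.  0.]
then shift [0.002  0.0006 0.0006] | from current axes [0.002  0.0006 0.0006]
```

Lower by 1.5 mm, open, and rise.

Call:
step_arm(
  motion=[
    [[0.0015, 0, 0, 0, 0, 0], [0, 0, 0, 0, 0, 0], [0, 0, 0, 0, 0, 0]],
  ],
)

```text
time_s: 11.52
ee_pos: [0.4765, 0.3619, -0.0122]
eef_rot: [1.753, 1.571, -1.506]
force: [0.6, -0.3, -0.7]
grip_width: 0.0498
```

Call:
step_arm(
  motion=[
    [[0, 0, 0, 0, 0, 0], [0, 0, 0, 0, 0, 0], [0, 0, 0, 0, 0, 0], [0, 0, 0, 0, 0, 0], [0, 0, 0, 0, 0, 0], [0, 0, 0, 0, 0, 0], [-0.02, 0, 0, 0, 0, 0], [-0.03, 0, 0, 0, 0, 0], [-0.04, 0, 0, 0, 0, 0], [-0.04, 0, 0, 0, 0, 0], [0, 0, 0, 0, 0, 0]],
  ],
  fingers=0.094,
)

```text
time_s: 12.9
ee_pos: [0.4778, 0.3628, 0.1224]
eef_rot: [-2.426, 1.564, 0.598]
force: [0.2, 0.0, -0.6]
grip_width: 0.0941
```

```bash
python3 wr.py w7 0.029; python3 plan.py 0.427 -0.374 0.13 -6.7
```

```text
red [251 146] [310 257] [ 0.477   0.3611 97.4658 49.7417 -7.6747]
red [0 0] [ 72 276] [5.505000e-01 5.632000e-01 2.385183e+02 7.366400e+00 2.730000e-02]
yellow [245 381] [559 403] [2.670000e-01 2.567000e-01 3.263521e+02 1.989710e+01 8.345050e+01]
t 12.95 tcp [0.477  0.3622 0.12  ] q6 2.28 grip 0.0942 F [-0.3  0.2  0.2]
turn first [-0.  -0.1  0.1]
then shift [-0.01    0.737  -0.0362] | from current axes [-0.0116  0.737  -0.0366]
```

View pics/w7.png

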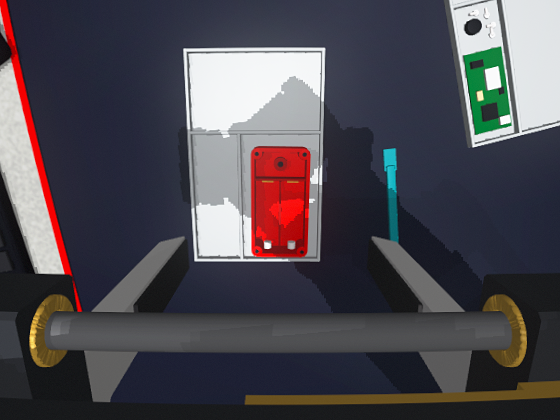

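The red back sits flat in the spare pocket at (280,200). It measures (0.477, 0.361) against a pocket centre of (0.476, 0.361). Next is the blue back.

Call:
step_arm(
  motion=[
    [[-0.01, 0.041, -0.002, 0, 0, 0], [0, 0.041, -0.002, 0, 0, 0], [0, 0.041, -0.002, 0, 0, 0], [0, 0.041, -0.002, 0, 0, 0], [0, 0.041, -0.002, 0, 0, 0], [0, 0.041, -0.002, 0, 0, 0], [0, 0.041, -0.002, 0, 0, 0], [0, 0.041, -0.002, 0, 0, 0], [0, 0.041, -0.002, 0, 0, 0], [0, 0.041, -0.002, 0, 0, 0], [0, 0.041, -0.002, 0, 0, 0], [0, 0.041, -0.002, 0, 0, 0]],
  ],
)

```text
time_s: 14.45
ee_pos: [0.4419, -0.1307, 0.1272]
eef_rot: [-0.271, 1.569, 2.753]
force: [0.7, 0.9, 0.6]
grip_width: 0.0941
```

Call:
step_arm(
  motion=[
    [[0, 0.041, -0.002, 0, 0, 0], [0, 0.041, -0.002, 0, 0, 0], [0, 0.041, -0.002, 0, 0, 0], [0, 0.041, -0.002, 0, 0, 0], [0, 0.041, -0.002, 0, 0, 0], [0, 0.04, -0.002, 0, 0, 0], [0, 0, 0, 0, 0, 0], [0, 0, 0, 0, 0, 0]],
  ],
)

```text
time_s: 15.45
ee_pos: [0.4256, -0.3735, 0.1271]
eef_rot: [-0.771, 1.569, 2.254]
force: [-0.2, -0.8, -0.2]
grip_width: 0.0941
```

```bash
python3 wr.py w8 0.029; python3 plan.py 0.427 -0.374 -0.0125 -6.5
```

```text
red [491   0] [501 274] [ 4.503000e-01 -5.671000e-01  2.372046e+02  7.340200e+00 -1.130000e-02]
yellow [245 381] [559 404] [ 2.083000e-01 -4.822000e-01  3.336971e+02  2.098740e+01  8.327760e+01]
yellow [198  59] [310 121] [ 0.52   -0.3659 90.8692 47.2416 84.8419]
blue [250 143] [308 251] [ 0.4271 -0.3756 96.5639 49.6901 -6.3121]
t 15.5 tcp [ 0.4259 -0.3733  0.1274] q6 0.9 grip 0.0938 F [-0.7  0.2 -0.6]
turn first [-0.2  0.   0. ]
then shift [ 0.1399  0.0006 -0.0012] | from current axes [ 0.1399  0.0007 -0.0013]
```

View pics/w8.png

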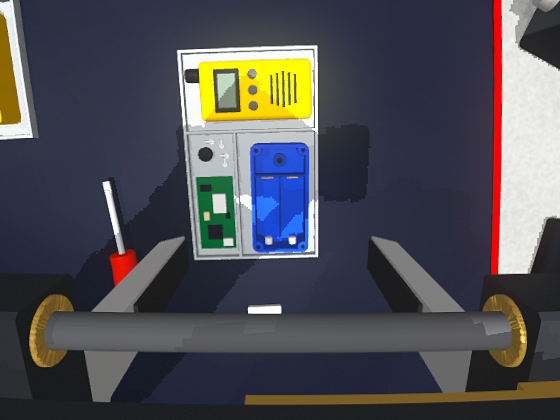

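Blue shell at pixel (279,197), measured at (0.427, -0.3756). Descending and closing.

Call:
step_arm(
  motion=[
    [[0.03, 0.0017, -0.001, 0, 0, 0], [0.03, 0, 0, 0, 0, 0], [0.03, 0, 0, 0, 0, 0], [0.02, 0, 0, 0, 0, 0], [0.012, 0, 0, 0, 0, 0], [0.008, 0, 0, 0, 0, 0], [0.005, 0, 0, 0, 0, 0], [0.004, 0, 0, 0, 0, 0], [0, 0, 0, 0, 0, 0], [0, 0, 0, 0, 0, 0]],
  ],
)

```text
time_s: 16.75
ee_pos: [0.4268, -0.3762, -0.0109]
eef_rot: [2.51, 1.57, -0.749]
force: [-0.2, -0.3, -0.3]
grip_width: 0.094
```

Call:
step_arm(
  motion=[
    [[0, 0, 0, 0, 0, 0], [0, 0, 0, 0, 0, 0], [0, 0, 0, 0, 0, 0], [0, 0, 0, 0, 0, 0], [0, 0, 0, 0, 0, 0], [0, 0, 0, 0, 0, 0], [0, 0, 0, 0, 0, 0]],
  ],
  fingers=0.03,
  squeeze=15,
)

```text
time_s: 17.62
ee_pos: [0.4267, -0.3761, -0.0113]
eef_rot: [-1.215, 1.571, 1.809]
force: [-0.2, 0.7, 0.7]
grip_width: 0.0497
```

Call:
step_arm(
  motion=[
    [[-0.01, 0, 0, 0, 0, 0], [-0.02, 0, 0, 0, 0, 0], [-0.03, 0, 0, 0, 0, 0], [-0.03, 0, 0, 0, 0, 0], [-0.03, 0, 0, 0, 0, 0], [0, 0, 0, 0, 0, 0], [0, 0, 0, 0, 0, 0]],
  ],
)

```text
time_s: 18.5
ee_pos: [0.4264, -0.3757, 0.1079]
eef_rot: [-0.666, 1.57, 2.358]
force: [-0.4, 0.3, -1.4]
grip_width: 0.0501
```

```bash
cat > tr.py <<'E'
from h import *;import pickle,sys
def tray(f,box,name):
    o,c=pickle.load(open(f+'.pkl','rb'));T=wristT(o,c);x0,x1,y0,y1=box
    k=np.zeros((420,560),np.uint8);k[y0:y1,x0:x1]=masks(c['pixels'])['notmat'][y0:y1,x0:x1]
    k=cv2.morphologyEx(k,cv2.MORPH_CLOSE,np.ones((9,9)))
    cs,_=cv2.findContours(k,cv2.RETR_EXTERNAL,cv2.CHAIN_APPROX_NONE);q=max(cs,key=cv2.contourArea)
    r=rect(onplane(c,q.reshape(-1,2)+0.,.010,T));p=np.array(r[:2])-R.from_euler('z',r[4],degrees=True).as_matrix()[:2,:2]@[.0345,.022]
    print(name,np.round(r,4),'pocket',p.round(4))
tray('w1',(190,335,40,255),'blue');tray('w8',(168,335,35,265),'yellow');tray('w7',(175,340,40,268),'spare')
E
python3 tr.py; python3 plan.py 0.575 0.112 0.10 8.0
```

```text
blue [6.071000e-01 1.386000e-01 1.913018e+02 1.204189e+02 8.044400e+00] pocket [0.576 0.112]
yellow [  0.4642  -0.3433 192.5088 143.9334  -6.3474] pocket [ 0.4275 -0.3613]
spare [  0.5144   0.3789 190.9217 120.1559  -6.6627] pocket [0.4776 0.3611]
t 18.5 tcp [ 0.4264 -0.3757  0.1079] q6 0.9 grip 0.0501 F [-0.4  0.3 -1.4]
turn first [-14.7   0.    0. ]
then shift [ 0.0079 -0.4623 -0.2151] | from current axes [ 0.0082 -0.5018 -0.0905]
```

Call:
step_arm(
  motion=[
    [[0, 0, 0, -7.35, 0, 0], [0, 0, 0, -7.35, 0, 0], [0, -0.033, -0.0154, 0, 0, 0], [0, -0.033, -0.0154, 0, 0, 0], [0, -0.033, -0.0154, 0, 0, 0], [0, -0.033, -0.0154, 0, 0, 0], [0, -0.033, -0.0154, 0, 0, 0], [0, -0.033, -0.0154, 0, 0, 0], [0, -0.033, -0.0154, 0, 0, 0], [0, -0.033, -0.0154, 0, 0, 0], [0, -0.033, -0.0154, 0, 0, 0], [0, -0.033, -0.0154, 0, 0, 0]],
  ],
)

```text
time_s: 20.0
ee_pos: [0.533, -0.0267, 0.1074]
eef_rot: [-0.253, 1.569, 3.028]
force: [0.4, 0.5, -1.2]
grip_width: 0.0496
```

Call:
step_arm(
  motion=[
    [[0, -0.033, -0.0154, 0, 0, 0], [0, -0.033, -0.0154, 0, 0, 0], [0, -0.033, -0.0154, 0, 0, 0], [0, -0.0333, -0.0154, 0, 0, 0], [0, 0, 0, 0, 0, 0], [0, 0, 0, 0, 0, 0]],
  ],
)

```text
time_s: 20.75
ee_pos: [0.5755, 0.1112, 0.1077]
eef_rot: [0.073, 1.569, -2.93]
force: [0.1, 0.4, -0.6]
grip_width: 0.0498
```

```bash
python3 wr.py w9 0.13; python3 plan.py 0.5755 0.112 -0.0105 8.0
```

```text
red [  0 216] [ 33 309] [ 0.542   0.2589 59.2822 19.6324 -3.3693]
red [494  94] [559 167] [ 6.58300e-01 -1.53000e-02  4.04008e+01  3.11056e+01  8.50603e+01]
yellow [123 383] [536 403] [ 4.832000e-01  6.270000e-02  2.662137e+02  1.267590e+01 -8.207450e+01]
yellow [487 185] [559 300] [ 5.96400e-01 -3.45000e-02  6.34945e+01  4.52099e+01 -4.54170e+00]
blue [225 160] [330 313] [ 0.5794  0.1114 88.5043 55.8883  8.2309]
blue [196  55] [315 118] [  0.6578   0.1332  59.2622  30.3843 -81.6887]
t 20.8 tcp [0.5756 0.1109 0.108 ] q6 1.56 grip 0.0499 F [-0.  -1.  -0.6]
turn first [-0.1  0.1 -0. ]
then shift [ 0.1185 -0.0011 -0.    ] | from current axes [ 0.1185 -0.0011 -0.0002]
```

View pics/w9.png

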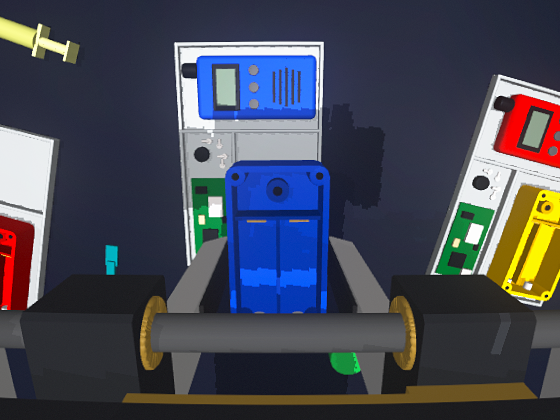

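The blue shell is at (277,237), aligned over the empty pocket. Lowering.

Call:
step_arm(
  motion=[
    [[0.02, -0.001, 0, 0, 0, 0], [0.03, 0, 0, 0, 0, 0], [0.025, 0, 0, 0, 0, 0], [0.015, 0, 0, 0, 0, 0], [0.012, 0, 0, 0, 0, 0], [0.008, 0, 0, 0, 0, 0], [0.005, 0, 0, 0, 0, 0], [0.003, 0, 0, 0, 0, 0], [0, 0, 0, 0, 0, 0], [0, 0, 0, 0, 0, 0], [0, 0, 0, 0, 0, 0]],
  ],
)

```text
time_s: 22.18
ee_pos: [0.5761, 0.1127, -0.009]
eef_rot: [3.125, 1.57, 0.123]
force: [-0.6, -0.7, -0.3]
grip_width: 0.0492
```

Call:
step_arm(
  motion=[
    [[0.0015, 0, 0, 0, 0, 0], [0, 0, 0, 0, 0, 0], [0, 0, 0, 0, 0, 0]],
  ],
)

```text
time_s: 22.55
ee_pos: [0.576, 0.1127, -0.0107]
eef_rot: [-2.618, 1.571, 0.663]
force: [-0.3, -1.2, -0.3]
grip_width: 0.05
```

Call:
step_arm(
  motion=[
    [[0, 0, 0, 0, 0, 0], [0, 0, 0, 0, 0, 0], [0, 0, 0, 0, 0, 0], [0, 0, 0, 0, 0, 0], [0, 0, 0, 0, 0, 0], [0, 0, 0, 0, 0, 0], [-0.02, 0, 0, 0, 0, 0], [-0.03, 0, 0, 0, 0, 0], [-0.04, 0, 0, 0, 0, 0], [-0.04, 0, 0, 0, 0, 0], [0, 0, 0, 0, 0, 0], [0, 0, 0, 0, 0, 0]],
  ],
  fingers=0.094,
)

```text
time_s: 24.05
ee_pos: [0.5755, 0.1126, 0.1183]
eef_rot: [0.008, 1.57, -2.995]
force: [-0.0, -0.4, -0.3]
grip_width: 0.0939
```

```bash
python3 wr.py w10 0.029; python3 plan.py 0.570 -0.124 0.125 -4.8
```

```text
red [  0 210] [ 42 273] [ 0.5039  0.3362 61.1513 39.2009 -3.0273]
red [489  95] [559 168] [ 0.6661 -0.0914 68.9845 47.5782 85.0325]
yellow [245 381] [559 403] [ 3.997000e-01 -4.360000e-02  3.248024e+02  2.009800e+01 -8.211420e+01]
yellow [482 183] [559 275] [ 0.5761 -0.1176 88.1456 68.7263 -4.8266]
blue [248 144] [307 256] [ 0.5762  0.1121 97.5261 49.886   8.439 ]
blue [201  58] [315 119] [  0.6655   0.1401  90.8394  46.8403 -82.0704]
t 24.1 tcp [0.5753 0.1126 0.1179] q6 1.56 grip 0.0941 F [-0.2 -0.1 -0.1]
turn first [12.8  0.1 -0. ]
then shift [-0.0071  0.2362 -0.0145] | from current axes [-0.007   0.2335  0.0381]
```

View pics/w10.png

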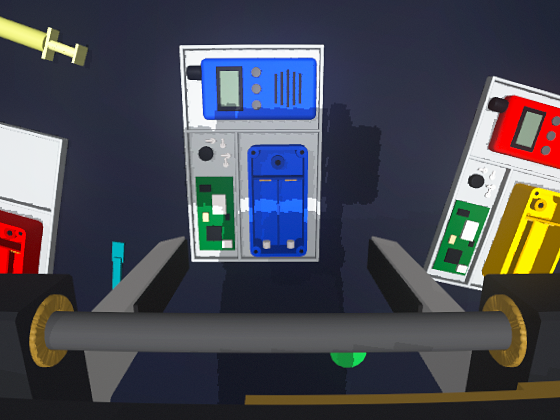

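The blue back lies flat in its own pocket at (277,200), measured at (0.576, 0.112) against a pocket centre of (0.576, 0.112). Now the yellow back.

Call:
step_arm(
  motion=[
    [[-0.007, 0, 0, 6.4, 0, 0], [0, 0, 0, 6.4, 0, 0], [0, 0.0295, -0.0018, 0, 0, 0], [0, 0.0295, -0.0018, 0, 0, 0], [0, 0.0295, -0.0018, 0, 0, 0], [0, 0.0295, -0.0018, 0, 0, 0], [0, 0.0295, -0.0018, 0, 0, 0], [0, 0.0295, -0.0018, 0, 0, 0], [0, 0.0295, -0.0018, 0, 0, 0], [0, 0.0295, -0.0018, 0, 0, 0], [0, 0, 0, 0, 0, 0], [0, 0, 0, 0, 0, 0]],
  ],
)

```text
time_s: 25.6
ee_pos: [0.5702, -0.123, 0.1254]
eef_rot: [-0.321, 1.569, 2.737]
force: [-0.4, 0.4, -0.1]
grip_width: 0.0937
```

```bash
python3 wr.py w11 0.029; python3 plan.py 0.570 -0.124 -0.0125 -4.8
cat >> tr.py <<'E'
tray('w11',(165,340,30,236),'red')
E
python3 tr.py
```

```text
red [205  59] [317 118] [ 0.6645 -0.1179 91.0855 46.432  85.0521]
yellow [245 381] [559 403] [ 3.578000e-01 -2.386000e-01  3.322133e+02  2.070260e+01  8.513970e+01]
yellow [480 200] [559 251] [ 0.5284 -0.3443 78.3878 48.5061 84.812 ]
yellow [250 143] [309 252] [ 0.5716 -0.125  96.731  50.3415 -4.8611]
blue [  0 158] [ 73 269] [ 0.5766  0.104  96.0491 67.3477  8.391 ]
blue [ 0 78] [ 36 141] [ 0.6695  0.0967 47.5438 36.2976  7.6141]
t 25.65 tcp [ 0.5703 -0.1228  0.1257] q6 1.38 grip 0.0942 F [ 0.8 -0.3 -0.5]
turn first [0.  0.1 0. ]
then shift [0.1382 0.0012 0.0002] | from current axes [0.1382 0.0013 0.    ]
blue [6.071000e-01 1.386000e-01 1.913018e+02 1.204189e+02 8.044400e+00] pocket [0.576 0.112]
yellow [  0.4642  -0.3433 192.5088 143.9334  -6.3474] pocket [ 0.4275 -0.3613]
spare [  0.5144   0.3789 190.9217 120.1559  -6.6627] pocket [0.4776 0.3611]
red [ 6.187000e-01 -1.072000e-01  1.685109e+02  1.202735e+02 -5.112500e+00] pocket [ 0.5824 -0.1261]
```

View pics/w11.png

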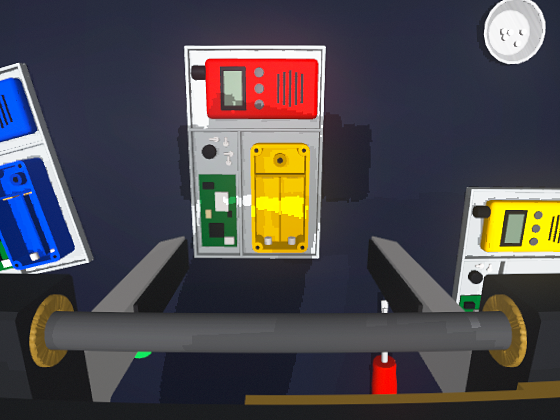

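The yellow shell is at (280,198), measured at (0.5716, -0.125).

Call:
step_arm(
  motion=[
    [[0.03, 0.002, -0.001, 0, 0, 0], [0.03, 0, 0, 0, 0, 0], [0.03, 0, 0, 0, 0, 0], [0.02, 0, 0, 0, 0, 0], [0.012, 0, 0, 0, 0, 0], [0.008, 0, 0, 0, 0, 0], [0.005, 0, 0, 0, 0, 0], [0.004, 0, 0, 0, 0, 0], [0, 0, 0, 0, 0, 0], [0, 0, 0, 0, 0, 0]],
  ],
)

```text
time_s: 26.9
ee_pos: [0.5715, -0.1258, -0.0124]
eef_rot: [2.934, 1.57, -0.292]
force: [0.3, 0.3, 0.3]
grip_width: 0.094
```

Call:
step_arm(
  motion=[
    [[0, 0, 0, 0, 0, 0], [0, 0, 0, 0, 0, 0], [0, 0, 0, 0, 0, 0], [0, 0, 0, 0, 0, 0], [0, 0, 0, 0, 0, 0], [0, 0, 0, 0, 0, 0], [0, 0, 0, 0, 0, 0]],
  ],
  fingers=0.03,
  squeeze=15,
)

```text
time_s: 27.78
ee_pos: [0.5713, -0.1258, -0.0127]
eef_rot: [-0.544, 1.571, 2.513]
force: [0.3, 0.5, 0.3]
grip_width: 0.0499
```

```bash
sed -i "s/^tray('w1'.*/tray('w8',(168,322,35,262),'yellow')/; s/^tray('w11'.*/tray('w11',(178,326,30,262),'red')/" tr.py; python3 tr.py
```

```text
yellow [  0.4642  -0.3433 192.5088 143.9334  -6.3474] pocket [ 0.4275 -0.3613]
red [ 6.074000e-01 -1.062000e-01  1.912135e+02  1.202735e+02 -5.112500e+00] pocket [ 0.5711 -0.125 ]
```

Call:
step_arm(
  motion=[
    [[-0.01, 0, 0, 0, 0, 0], [-0.02, 0, 0, 0, 0, 0], [-0.03, 0, 0, 0, 0, 0], [-0.03, 0, 0, 0, 0, 0], [-0.03, 0, 0, 0, 0, 0], [0, 0, 0, 0, 0, 0], [0, 0, 0, 0, 0, 0]],
  ],
)

```text
time_s: 28.65
ee_pos: [0.5708, -0.1257, 0.1064]
eef_rot: [-0.183, 1.57, 2.874]
force: [0.0, -0.6, -1.3]
grip_width: 0.0495
```

```bash
sed -i "s/    k=cv2.morph/    k[230:,:189]=0;k=cv2.morph/" tr.py; python3 tr.py; python3 plan.py 0.426 -0.375 0.105 -5.3
```

```text
yellow [  0.4627  -0.354  191.6173 120.2523  -5.0856] pocket [ 0.4264 -0.3729]
red [ 6.074000e-01 -1.062000e-01  1.912135e+02  1.202735e+02 -5.112500e+00] pocket [ 0.5711 -0.125 ]
t 28.65 tcp [ 0.5708 -0.1257  0.1064] q6 1.38 grip 0.0495 F [ 0.  -0.6 -1.3]
turn first [0.5 0.1 0. ]
then shift [0.0014 0.2616 0.1212] | from current axes [0.0015 0.2606 0.1233]
```

Call:
step_arm(
  motion=[
    [[0, 0.0325, 0.0153, 0, 0, 0], [0, 0.0325, 0.0153, 0, 0, 0], [0, 0.0325, 0.0153, 0, 0, 0], [0, 0.0325, 0.0153, 0, 0, 0], [0, 0.0325, 0.0153, 0, 0, 0], [0, 0.0325, 0.0153, 0, 0, 0], [0, 0.0325, 0.0153, 0, 0, 0], [0, 0.0325, 0.0153, 0, 0, 0], [0, 0, 0, 0, 0, 0], [0, 0, 0, 0, 0, 0]],
  ],
)

```text
time_s: 29.9
ee_pos: [0.4274, -0.3739, 0.1063]
eef_rot: [-0.793, 1.569, 2.265]
force: [0.9, 0.4, -0.4]
grip_width: 0.0497
```

```bash
python3 wr.py w12 0.13; python3 plan.py 0.426 -0.373 -0.012 -5.1
```

```text
red [498   0] [521 290] [ 4.673000e-01 -5.011000e-01  1.542056e+02  4.664400e+00 -8.830000e-02]
yellow [122 347] [551 404] [  0.328   -0.4023 269.2249  37.5949 -89.337 ]
yellow [225 160] [330 313] [ 0.4318 -0.3744 87.8019 55.9773 -4.8451]
yellow [197  57] [316 121] [ 0.5114 -0.3708 59.3137 30.7653 84.9047]
t 29.95 tcp [ 0.4277 -0.3737  0.1066] q6 0.87 grip 0.0499 F [-0.2  0.3 -0.6]
turn first [0.3 0.  0.1]
then shift [ 0.1186 -0.0005  0.0017] | from current axes [ 0.1186 -0.0004  0.0016]
```

View pics/w12.png

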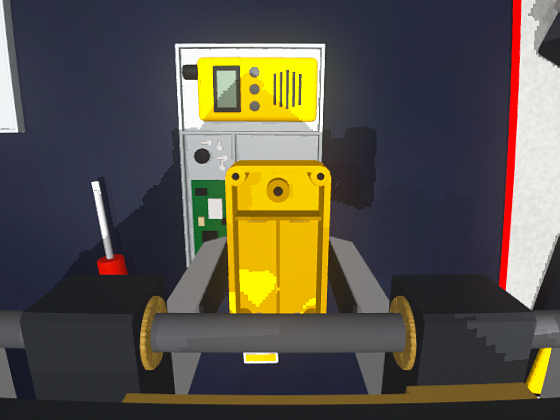

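The yellow shell is at (277,237), aligned over its pocket. Lowering.

Call:
step_arm(
  motion=[
    [[0.02, 0, 0.0015, 0, 0, 0], [0.03, 0, 0, 0, 0, 0], [0.025, 0, 0, 0, 0, 0], [0.015, 0, 0, 0, 0, 0], [0.012, 0, 0, 0, 0, 0], [0.008, 0, 0, 0, 0, 0], [0.005, 0, 0, 0, 0, 0], [0.003, 0, 0, 0, 0, 0], [0, 0, 0, 0, 0, 0], [0, 0, 0, 0, 0, 0], [0, 0, 0, 0, 0, 0]],
  ],
)

```text
time_s: 31.32
ee_pos: [0.426, -0.3746, -0.0105]
eef_rot: [2.408, 1.57, -0.818]
force: [0.6, -0.1, -0.6]
grip_width: 0.0495
```

Call:
step_arm(
  motion=[
    [[0.0018, 0, 0, 0, 0, 0], [0, 0, 0, 0, 0, 0], [0, 0, 0, 0, 0, 0]],
  ],
)

```text
time_s: 31.7
ee_pos: [0.4259, -0.3744, -0.0126]
eef_rot: [-0.989, 1.571, 2.068]
force: [-0.3, 1.1, -0.8]
grip_width: 0.0499
```

Call:
step_arm(
  motion=[
    [[0, 0, 0, 0, 0, 0], [0, 0, 0, 0, 0, 0], [0, 0, 0, 0, 0, 0], [0, 0, 0, 0, 0, 0], [0, 0, 0, 0, 0, 0], [0, 0, 0, 0, 0, 0], [-0.02, 0, 0, 0, 0, 0], [-0.03, 0, 0, 0, 0, 0], [-0.04, 0, 0, 0, 0, 0], [-0.04, 0, 0, 0, 0, 0], [0, 0, 0, 0, 0, 0], [0, 0, 0, 0, 0, 0]],
  ],
  fingers=0.094,
)

```text
time_s: 33.2
ee_pos: [0.4257, -0.3742, 0.1166]
eef_rot: [-0.707, 1.57, 2.35]
force: [-0.3, 0.1, 0.3]
grip_width: 0.0941
```

```bash
python3 wr.py w13 0.029; python3 plan.py 0.477 0.361 0.125 -7.6
```

```text
red [493   0] [513 274] [ 4.57700e-01 -5.66500e-01  2.28744e+02  7.21580e+00 -3.44000e-02]
yellow [245 381] [559 404] [ 2.215000e-01 -4.865000e-01  3.225286e+02  2.009220e+01  8.517350e+01]
yellow [248 144] [308 257] [ 0.4264 -0.3747 97.7925 50.3142 -4.8542]
yellow [199  57] [315 119] [ 0.5199 -0.3661 91.3081 47.3286 84.9367]
t 33.25 tcp [ 0.4255 -0.374   0.1162] q6 0.87 grip 0.0943 F [ 1.3  0.1 -0. ]
turn first [2.8 0.1 0.1]
then shift [-0.0088 -0.7354  0.0462] | from current axes [-0.0079 -0.7368  0.0106]
```

View pics/w13.png

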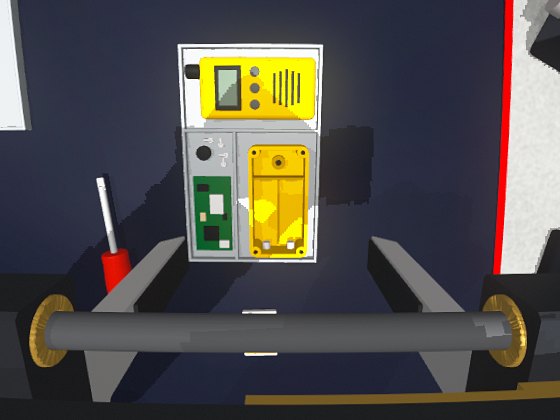

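The yellow back is flat in its pocket at (279,200), about 2 mm off the measured pocket centre. Going back to the spare tray for the red back.

Call:
step_arm(
  motion=[
    [[-0.009, 0, 0, 2.8, 0, 0], [0, -0.041, 0.0026, 0, 0, 0], [0, -0.041, 0.0026, 0, 0, 0], [0, -0.041, 0.0026, 0, 0, 0], [0, -0.041, 0.0026, 0, 0, 0], [0, -0.041, 0.0026, 0, 0, 0], [0, -0.041, 0.0026, 0, 0, 0], [0, -0.041, 0.0026, 0, 0, 0], [0, -0.041, 0.0026, 0, 0, 0], [0, -0.041, 0.0026, 0, 0, 0], [0, -0.041, 0.0026, 0, 0, 0], [0, -0.041, 0.0026, 0, 0, 0]],
  ],
)

```text
time_s: 34.75
ee_pos: [0.4569, 0.0777, 0.1253]
eef_rot: [0.204, 1.569, -3.071]
force: [-0.8, -0.9, 0.6]
grip_width: 0.0943
```

Call:
step_arm(
  motion=[
    [[0, -0.041, 0.0026, 0, 0, 0], [0, -0.041, 0.0026, 0, 0, 0], [0, -0.041, 0.0026, 0, 0, 0], [0, -0.041, 0.0026, 0, 0, 0], [0, -0.041, 0.0026, 0, 0, 0], [0, -0.041, 0.0026, 0, 0, 0], [0, -0.038, 0.002, 0, 0, 0], [0, 0, 0, 0, 0, 0], [0, 0, 0, 0, 0, 0]],
  ],
)

```text
time_s: 35.88
ee_pos: [0.4773, 0.3595, 0.1253]
eef_rot: [0.791, 1.569, -2.484]
force: [-0.1, 0.6, 0.1]
grip_width: 0.0937
```

```bash
python3 wr.py w14 0.029; python3 plan.py 0.477 0.361 -0.0125 -7.6
```

```text
red [246 145] [304 255] [ 0.477   0.3615 97.8833 50.0618 -7.4929]
red [0 7] [ 69 274] [ 5.507000e-01  5.634000e-01  2.320936e+02  7.609900e+00 -1.155000e-01]
yellow [245 381] [559 403] [2.594000e-01 2.541000e-01 3.326184e+02 2.034870e+01 8.224850e+01]
blue [505   0] [559 111] [ 0.5707  0.1341 90.0763 46.426   0.3788]
t 35.92 tcp [0.4775 0.3592 0.1257] q6 2.29 grip 0.0941 F [-0.2  0.8  0.3]
turn first [-0.1  0.1 -0.1]
then shift [ 0.1382 -0.0017  0.0008] | from current axes [ 0.1382 -0.0018  0.0006]
```

Call:
step_arm(
  motion=[
    [[0.03, -0.002, 0.0005, 0, 0, 0], [0.03, 0, 0, 0, 0, 0], [0.03, 0, 0, 0, 0, 0], [0.02, 0, 0, 0, 0, 0], [0.012, 0, 0, 0, 0, 0], [0.008, 0, 0, 0, 0, 0], [0.005, 0, 0, 0, 0, 0], [0.004, 0, 0, 0, 0, 0], [0, 0, 0, 0, 0, 0], [0, 0, 0, 0, 0, 0]],
  ],
)

```text
time_s: 37.17
ee_pos: [0.4776, 0.3623, -0.0122]
eef_rot: [-2.399, 1.57, 0.61]
force: [-0.6, 0.5, 0.0]
grip_width: 0.094
```

Call:
step_arm(
  motion=[
    [[0, 0, 0, 0, 0, 0], [0, 0, 0, 0, 0, 0], [0, 0, 0, 0, 0, 0], [0, 0, 0, 0, 0, 0], [0, 0, 0, 0, 0, 0], [0, 0, 0, 0, 0, 0], [0, 0, 0, 0, 0, 0]],
  ],
  fingers=0.03,
  squeeze=15,
)

```text
time_s: 38.05
ee_pos: [0.4775, 0.3622, -0.0126]
eef_rot: [0.646, 1.571, -2.628]
force: [0.8, 0.4, -0.0]
grip_width: 0.0501
```

Call:
step_arm(
  motion=[
    [[-0.01, 0, 0, 0, 0, 0], [-0.02, 0, 0, 0, 0, 0], [-0.03, 0, 0, 0, 0, 0], [-0.03, 0, 0, 0, 0, 0], [-0.03, 0, 0, 0, 0, 0], [0, 0, 0, 0, 0, 0], [0, 0, 0, 0, 0, 0]],
  ],
)

```text
time_s: 38.92
ee_pos: [0.4772, 0.362, 0.1071]
eef_rot: [0.66, 1.57, -2.615]
force: [-0.4, 0.7, -0.5]
grip_width: 0.0494
```

```bash
python3 plan.py 0.571 -0.125 0.106 -5.1
```

```text
t 38.92 tcp [0.4772 0.362  0.1071] q6 2.29 grip 0.0494 F [-0.4  0.7 -0.5]
turn first [-2.5  0.  -0. ]
then shift [ 0.0011  0.4768 -0.1368] | from current axes [ 0.0012  0.4703 -0.1576]
```

Call:
step_arm(
  motion=[
    [[0, 0, 0, -2.5, 0, 0], [0, 0.034, -0.0098, 0, 0, 0], [0, 0.034, -0.0098, 0, 0, 0], [0, 0.034, -0.0098, 0, 0, 0], [0, 0.034, -0.0098, 0, 0, 0], [0, 0.034, -0.0098, 0, 0, 0], [0, 0.034, -0.0098, 0, 0, 0], [0, 0.034, -0.0098, 0, 0, 0], [0, 0.034, -0.0098, 0, 0, 0], [0, 0.034, -0.0098, 0, 0, 0], [0, 0.034, -0.0098, 0, 0, 0], [0, 0.034, -0.0098, 0, 0, 0]],
  ],
)

```text
time_s: 40.42
ee_pos: [0.551, -0.021, 0.1063]
eef_rot: [-0.031, 1.569, 3.021]
force: [-0.5, 0.1, -0.3]
grip_width: 0.05
```

Call:
step_arm(
  motion=[
    [[0, 0.034, -0.0098, 0, 0, 0], [0, 0.034, -0.0098, 0, 0, 0], [0, 0.0345, -0.0098, 0, 0, 0], [0, 0, 0, 0, 0, 0], [0, 0, 0, 0, 0, 0]],
  ],
)

```text
time_s: 41.05
ee_pos: [0.571, -0.124, 0.1066]
eef_rot: [-0.298, 1.569, 2.754]
force: [-0.4, -0.9, -0.4]
grip_width: 0.05
```

```bash
python3 wr.py w15 0.13; python3 plan.py 0.571 -0.125 -0.0105 -5.1
```

```text
red [225 161] [330 313] [ 0.5751 -0.1245 87.4285 55.8911 -5.1471]
red [199  56] [318 119] [ 0.6558 -0.1222 59.08   30.3252 84.73  ]
yellow [122 383] [536 404] [ 4.71300e-01 -1.49600e-01  2.65163e+02  1.28047e+01  8.48292e+01]
yellow [490 204] [559 258] [ 0.5675 -0.2648 42.3685 31.7722 84.9085]
blue [  0 163] [ 62 280] [ 5.94900e-01  1.13000e-02  7.12080e+01  3.68155e+01 -1.58652e+01]
t 41.1 tcp [ 0.5712 -0.1237  0.1069] q6 1.38 grip 0.0499 F [-0.1  0.8 -1. ]
turn first [0.  0.1 0. ]
then shift [1.174e-01 1.300e-03 1.000e-04] | from current axes [ 0.1174  0.0013 -0.    ]
```

View pics/w15.png

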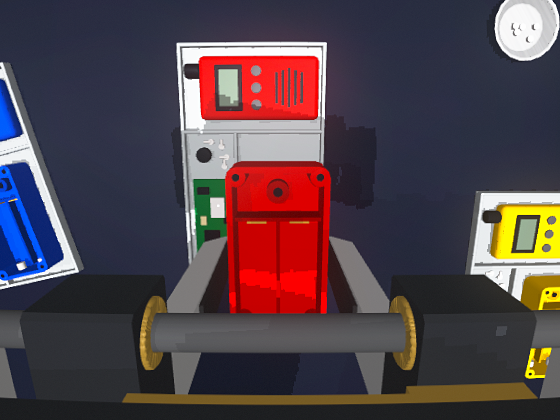

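The red shell is at (277,237), over its own tray's pocket. Lowering.

Call:
step_arm(
  motion=[
    [[0.02, 0.0005, 0, 0, 0, 0], [0.03, 0, 0, 0, 0, 0], [0.025, 0, 0, 0, 0, 0], [0.015, 0, 0, 0, 0, 0], [0.012, 0, 0, 0, 0, 0], [0.008, 0, 0, 0, 0, 0], [0.005, 0, 0, 0, 0, 0], [0.003, 0, 0, 0, 0, 0], [0, 0, 0, 0, 0, 0], [0, 0, 0, 0, 0, 0], [0, 0, 0, 0, 0, 0]],
  ],
)

```text
time_s: 42.48
ee_pos: [0.5716, -0.1251, -0.0103]
eef_rot: [2.88, 1.57, -0.351]
force: [-0.4, 0.6, -0.6]
grip_width: 0.0499
```

Call:
step_arm(
  motion=[
    [[0.0018, 0, 0, 0, 0, 0], [0, 0, 0, 0, 0, 0], [0, 0, 0, 0, 0, 0]],
  ],
)

```text
time_s: 42.85
ee_pos: [0.5715, -0.1251, -0.0124]
eef_rot: [-0.446, 1.571, 2.606]
force: [0.3, 0.6, -0.8]
grip_width: 0.0497
```

Call:
step_arm(
  motion=[
    [[0, 0, 0, 0, 0, 0], [0, 0, 0, 0, 0, 0], [0, 0, 0, 0, 0, 0], [0, 0, 0, 0, 0, 0], [0, 0, 0, 0, 0, 0], [0, 0, 0, 0, 0, 0], [-0.02, 0, 0, 0, 0, 0], [-0.03, 0, 0, 0, 0, 0], [-0.04, 0, 0, 0, 0, 0], [-0.04, 0, 0, 0, 0, 0], [0, 0, 0, 0, 0, 0], [0, 0, 0, 0, 0, 0]],
  ],
  fingers=0.094,
)

```text
time_s: 44.35
ee_pos: [0.571, -0.125, 0.1167]
eef_rot: [-0.191, 1.57, 2.862]
force: [-0.8, 0.1, -1.1]
grip_width: 0.0939
```

```bash
python3 wr.py w16 0.029; python3 plan.py 0.571 -0.125 0.12 -5.1
python3 - <<'E'
from station import camera
import cv2
cv2.imwrite('pics/s16.png',camera('side')['pixels'][:,:,::-1])
E
```

```text
red [248 145] [308 257] [ 0.5713 -0.1254 97.1164 50.058  -5.0267]
red [200  59] [315 119] [ 0.6646 -0.118  91.1957 45.9221 84.7346]
yellow [245 381] [559 404] [ 3.660000e-01 -2.364000e-01  3.228719e+02  2.018120e+01  8.485160e+01]
yellow [483 202] [559 254] [ 0.5286 -0.3414 73.7783 48.4547 84.9309]
blue [  0 162] [ 67 273] [ 0.5766  0.1032 96.3789 67.238   7.6444]
t 44.4 tcp [ 0.5709 -0.125   0.1163] q6 1.38 grip 0.094 F [ 0.3 -0.5  0.6]
turn first [-0.   0.1  0. ]
then shift [-0.0037  0.     -0.0001] | from current axes [-0.0037  0.     -0.0001]
```

View pics/w16.png

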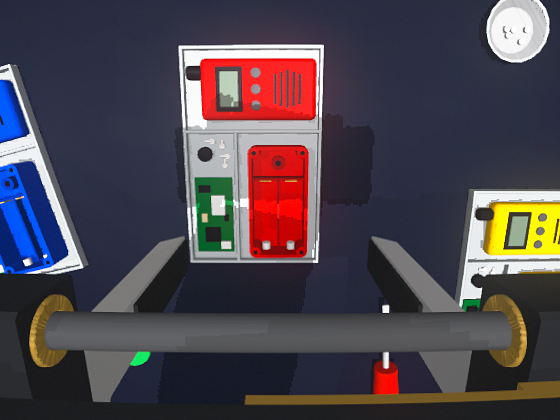

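View pics/s16.png

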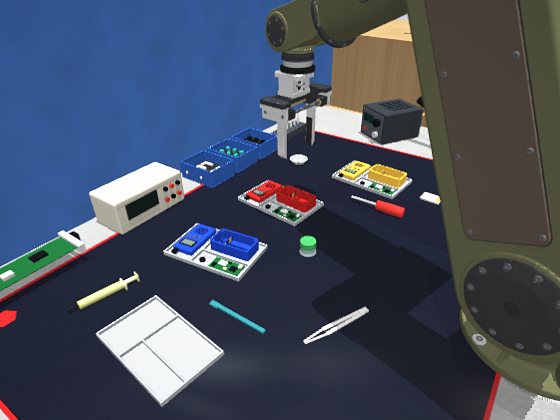

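The side view shows all three backs with their own colour and the spare tray empty at (160,345). The jar (308,245), driver (385,208) and dish (299,159) haven't moved. The gripper is clear, so I'm handing in.

```bash
python3 -c "
from station import ticket
print(ticket.hand_in())"
```

```text
the job is handed in; nothing more can be done
None
```

All three back halves are in the trays that hold their own front halves, and I handed the job in at about 44 s. I parked the red back, released, in the spare tray. Then I moved blue to the blue tray and yellow to the yellow tray, and brought red from the spare tray to the red tray.

**Last checks:**

| Back half | Measured position (m) | Pocket centre (m) | Off by |
|---|---|---|---|
| Blue | (0.576, 0.112) | (0.576, 0.112) | under 1 mm |
| Yellow | (0.4264, -0.3747) | (0.4264, -0.3729) | 2 mm |
| Red | (0.5713, -0.1254) | (0.5711, -0.125) | under 1 mm |

- **Fit:** each shell showed its full size, about 97 x 50 mm at rim height, so they look flat.
- **Scene:** in the last side view the spare tray is empty and the jar, driver and dish look unmoved. I judged that by eye, not by measuring.
- **Robot:** the gripper ended open, more than 100 mm above the trays.

**What disagreed:**
- **Fingertips:** they sit about 29 mm short of the reported TCP. My first close on red therefore went through the air above the shell without touching it. I measured the offset in the side and wrist views and used it for every grasp after that.
- **Cameras:** the top and wrist cameras differed by 1–4 mm on positions. I relied mostly on the wrist camera near the work.

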